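# Open the push-and-turn cap of the sole-cement tin

## Task

Open the red safety cap on the sole-cement tin: press the cap down against its spring and, keeping it pressed, turn it about 60 degrees anticlockwise as seen from above, then let go so that it springs up and stands open, with the green ring showing under it. Leave the tin with the blue cap shut and the stack of leather soles where it lies.

Things in the scene. Friction and masses are not known exactly. Their poses are not given: they have to be found in the camera images.
- red_cap (a point): Centre (on the axis, half-way up) of the red cap of the cement tin: ribbed round knob, 53 mm in diameter, 35 mm high, grippable across any diameter from above. Shut, this point is 144.5 mm above the bench; fully pressed 9 mm lower, sprung open 10 mm higher. Captive on the neck. Sinks from 7 N, fully down at 11 N: grip with 25 N or more. The tin is bolted down; its shoulder under the cap is 105 mm up
- red_turn (a joint): Turn of the red cap in rad: 0 shut, growing anticlockwise seen from above, end stop 1.4. A hidden hook blocks turning (beyond some 0.1) unless the cap is pressed at least 5.5 mm (press 7 to 9 mm). Pressed, it turns easily; beyond 0.75 it is clear of the hook and springs up when let go. About 1.05 is a good place to stop
- blue_cap (a point): Centre of the blue cap on the thinner tin: same size, heights and mechanism as the red one. This tin is white with a grey-blue label, the cement tin yellow with a brown one; both are 90 mm in diameter, on a grey 125 mm square foot bolted to the bench, and may stand either way round. It must stay shut
- soles (a point): Middle (30 mm above the bench) of the loose stack of pinkish leather shoe soles, 265 mm long (along its x), 92 mm wide at the toe, 60 mm high. It must stay where it is

How it is judged:
On the way:
1. the red cap is turned past its hook, which it allows only while pressed down (value of joint red_turn above 0.7 rad), for 0.05 s.
At the end, for the whole second after the job is handed in: The red cap is turned clear of its hook (more than 0.6 rad) and has sprung up at least 7 mm above its shut height (its centre more than 151.5 mm above the bench), at rest; the blue cap is within 4 mm of its place and the stack of soles within 20 mm of where it lay (height (world z) of red_cap above 0.1515 m and value of joint red_turn above 0.6 rad and velocity of joint red_turn between -0.05 and 0.05 rad/s and distance of blue_cap from where it was at the start of the episode below 0.004 m and distance of soles from where it was at the start of the episode below 0.02 m); the robot touches nothing.
It fails at once if the blue cap is pressed or opened (moved more than 4 mm) (distance of blue_cap from where it was at the start of the episode above 0.004 m).
It fails at once if the stack of soles is moved more than 20 mm (distance of soles from where it was at the start of the episode above 0.02 m).
It also fails if it takes over 40 s, if anything falls off the work surface, if the arm or the gripper's body presses on something with over 40 N, if the wrist force passes 120 N, or if a joint passes its speed limit or range.

## Robot

A 6-joint arm with a two-finger parallel gripper is mounted at the origin on the work surface. World frame = base frame: x ahead of the robot, y to its left, z up, the work surface at z = 0. Lengths are in m, angles in rad, forces in N, time in s.
With the tool pointing down it reaches from about 0.325 to 0.9 m from the base axis. Payload 6.1 kg.
Tool frame: the origin (TCP) lies at the very end of the fingers, on their centre line; the grasp point (between the pads) lies 19 mm behind it (manip.hold_point_z is the z of the grasp point in the tool frame, in m); z points along the fingers, y is the line along which they close (so a half turn about z gives the same grasp; the last joint's range is limited). The gripper opens to 87 mm and grips with 3 to 60 N. Pads are 19 mm wide; open, the fingers measure 117 mm over their backs; the gripper's body (75 mm by 190 mm) begins 51 mm behind the grasp point.
Start: joints at [1.11, 0.22, 1.526, -0, 1.395, -0.126], TCP at [0.205, 0.59, 0.223] pointing down, gripper open.
Joint ranges: [-2.98, 2.98], [-0.91, 2.08], [0.09, 2.57], [-1.24, 4.39], [0.2, 2.65], [-2.68, 2.68]. Speed limits (rad/s): [2.57, 2.57, 3.01, 3.14, 3.14, 3.14].

## Interface

Orientations are given as a 3x3 rotation matrix whose columns are the frame's x, y, z axes.
In Python, from bench import manip gives the robot as it stands.
- The arm moves only by the shell command python3 -m inch 'ROWS' [FORCE]. ROWS is JSON, a list of rows, each a list of 7 numbers: the gripper command: -1 is fully open, 1 is shut, values between are in proportion, then the shift along the tool's x, y, z in cm, then the turn, a rotation vector about the tool's x, y, z in rad. In form: [[jaw, tx, ty, tz, ax, ay, az], ...]. A call has 1 to 20 rows; each row is the pose to reach, as a shift and turn from the pose commanded when the call began, along the tool's axes at that moment; what a row does not reach only later rows make up. A row lasts 1/10 s, in which the tool goes at most 50 mm and 8.59 degrees, less where a joint would pass 70% of its speed; a pose out of reach is approached as far as the arm can. A call with a gripper value outside its range is refused whole. The fingers move at their own pace and stop on an object; FORCE is the grip in N (left out, the last holds). Time passes only in rows, so rows that repeat a pose let the fingers close. It gives the time, the measured TCP pose, the force, the opening and the grip force at its end, in the units of the state.
- manip.observe(): the state, without advancing time (a new reading comes with each control period).
- manip.camera(name): name is "scene" or "top" or "wrist"; returns a dict with "img" (480x640x3 uint8, red, green, blue), "K" (3x3 intrinsics, pixels), "extrinsics" (4x4, takes a point from camera to world coordinates); the wrist camera has in their place "mount" (4x4, takes a point from camera to tool coordinates, whose origin is the TCP and whose axes are the flange's). Camera axes: x right, y down, z forward; pixel columns grow to the right and rows downward; lengths in m; the calibration is good to about 2 mm. A picture is of the moment at which its call begins: read the wrist's pose just before it. There is no depth.
- manip.job_done(): hands the job in; it is judged then, once.
The state is a dict: "time": time; "q": joint angles; "joint_vel": joint speeds; "joint_efforts": joint torques, N m; "ee_pos": TCP position; "eef_rot": TCP orientation; "contact_force": force on the tool from outside, world axes, zero at the start; "wrist_torque": the same for the moment, N m; "finger_gap": opening from 0.0 (shut) to 1.0 (fully open); "finger_force": force on a finger pad.
Only numpy, scipy, OpenCV 4.12 (cv2) and the standard library are available. Lean on these libraries where they do the work, as an engineer would, in place of code of your own. Each camera call takes 0.05 s, during which the arm holds its last target. There are 200 camera calls.

## Working session

There is one attempt and no reset: what is moved stays moved. The work goes in short steps, Python scripts to look and compute and a shell command to move; the robot and the scene stay as the last step left them, time stands still between calls to the robot, and variables do not carry over. Pictures are saved under pics/ and viewed, at most 10 in all, crops included, and the job is handed in when it is done.

```bash
mkdir -p pics
python3 - <<'E'
from bench import manip
import cv2, numpy as np
s=manip.observe(); print(s['ee_pos'],s['eef_rot'],s['time'],manip.hold_point_z)
for n in ("top","scene"):
    c=manip.camera(n); cv2.imwrite(f"pics/{n}0.png",c["img"][:,:,::-1]); print(n,c["K"].tolist(),np.round(c["extrinsics"],3).tolist())
E
```

```text
[0.20510123 0.58974437 0.22144822] [[-9.44463424e-01  3.28615474e-01 -8.42836422e-04]
 [ 3.28616475e-01  9.44461874e-01 -1.72641974e-03]
 [ 2.28698626e-04 -1.90751024e-03 -9.99998155e-01]] 0.0 -0.0187
top [[547.0909473142516, 0.0, 320.2064102443109], [0.0, 547.0909473142516, 238.7251972838341], [0.0, 0.0, 1.0]] [[0.005, -0.979, 0.205, 0.366], [-1.0, -0.004, 0.007, -0.107], [-0.006, -0.205, -0.979, 1.095], [0.0, 0.0, 0.0, 1.0]]
scene [[621.4801180494762, 0.0, 313.21915650015615], [0.0, 621.4801180494762, 235.03769994701543], [0.0, 0.0, 1.0]] [[0.604, 0.687, -0.404, 0.996], [0.797, -0.512, 0.321, -0.442], [0.014, -0.516, -0.857, 1.02], [0.0, 0.0, 0.0, 1.0]]
```

View pics/top0.png

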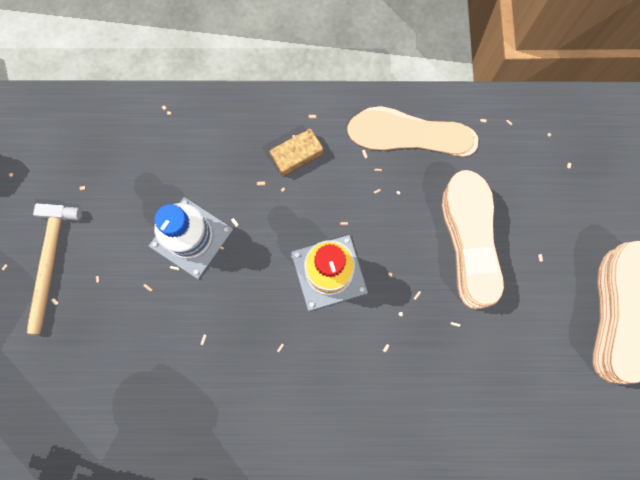

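View pics/scene0.png

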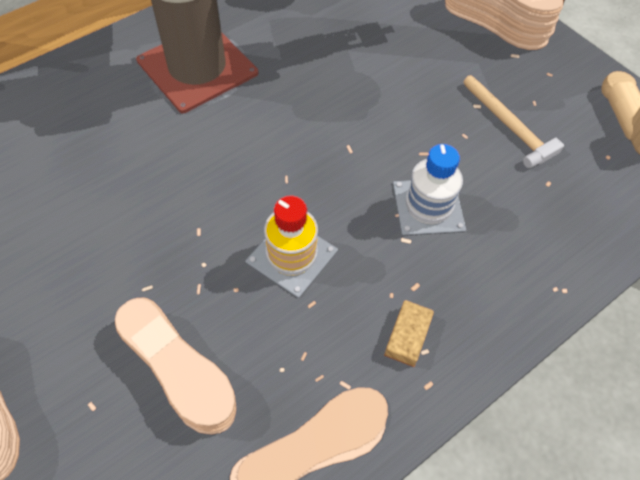

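The top view shows the red cap at about (330,260), the blue cap at (172,221) and the sole stack near (473,240). The scene view shows red at (291,213) and blue at (443,160), with a brown post on a red plate at (195,50).

```bash
cat > h.py <<'E'
import cv2, numpy as np
def mask(img,col):
    h=cv2.cvtColor(img,cv2.COLOR_RGB2HSV)
    m=(cv2.inRange(h,(0,200,90),(6,255,255))|cv2.inRange(h,(174,200,90),(180,255,255))) if col=="red" else cv2.inRange(h,(105,180,80),(125,255,255))
    n,l,st,c=cv2.connectedComponentsWithStats(m)
    i=1+np.argmax(st[1:,4]); cn,_=cv2.findContours((l==i).astype(np.uint8),0,1)
    hull=cv2.convexHull(cn[0]); M=cv2.moments(hull)
    return np.array([M['m10']/M['m00'],M['m01']/M['m00']]),st[i]
def ray(uv,K,T):
    d=T[:3,:3]@np.linalg.inv(K)@np.array([*uv,1]); return T[:3,3],d/np.linalg.norm(d)
def plane(uv,K,T,z):
    o,d=ray(uv,K,T); return o+d*(z-o[2])/d[2]
E
python3 - <<'E'
from bench import manip
from h import *
C={n:manip.camera(n) for n in("top","scene")}
for col in("red","blue"):
    A=np.zeros((3,3));b=np.zeros(3)
    for n,c in C.items():
        uv,st=mask(c["img"],col); T=np.array(c["extrinsics"]);K=np.array(c["K"])
        o,d=ray(uv,K,T);P=np.eye(3)-np.outer(d,d);A+=P;b+=P@o
        print(col,n,uv,st,plane(uv,K,T,.1445 if n=="scene" else .15).round(4))
    print(np.linalg.solve(A,b).round(4))
T=np.array(C["scene"]["extrinsics"]);K=np.array(C["scene"]["K"])
for uv in[(195,75)]:print(plane(uv,K,T,0))
T=np.array(C["top"]["extrinsics"]);K=np.array(C["top"]["K"])
print([plane(uv,K,T,.06).round(3) for uv in[(467,172),(480,307)]])
E
```

```text
Traceback (most recent call last):
  File "h.py", line 8, in mask
    return np.array([M['m10']/M['m00'],M['m01']/M['m00']]),st[i]
                     ~~~~~~~~^~~~~~~~~
ZeroDivisionError: float division by zero
```

```bash
sed -i 's/hull=cv2.convexHull(cn\[0\])/hull=cv2.convexHull(max(cn,key=cv2.contourArea))/; s/findContours((l==i).astype(np.uint8),0,1)/findContours((l==i).astype(np.uint8)*255,cv2.RETR_EXTERNAL,cv2.CHAIN_APPROX_NONE)/' h.py
cat > loc.py <<'E'
from h import *
C={n:cv2.imread(f"pics/{n}0.png")[:,:,::-1].copy() for n in("top","scene")}
from bench import manip
cam={n:manip.camera(n) for n in C}
for col in("red","blue"):
    A=np.zeros((3,3));b=np.zeros(3)
    for n,c in cam.items():
        uv,st=mask(C[n],col); T=np.array(c["extrinsics"]);K=np.array(c["K"])
        o,d=ray(uv,K,T);P=np.eye(3)-np.outer(d,d);A+=P;b+=P@o
        print(col,n,uv.round(1),st,plane(uv,K,T,.1445 if n=="scene" else .15).round(4))
    print(np.linalg.solve(A,b).round(4))
c=cam["scene"];print(plane((195,75),np.array(c["K"]),np.array(c["extrinsics"]),0).round(3))
c=cam["top"];print([plane(uv,np.array(c["K"]),np.array(c["extrinsics"]),.06).round(3) for uv in[(467,172),(480,307)]])
E
python3 loc.py
```

```text
Traceback (most recent call last):
  File "loc.py", line 8, in <module>
    uv,st=mask(C[n],col); T=np.array(c["extrinsics"]);K=np.array(c["K"])
          ~~~~^^^^^^^^^^
  File "h.py", line 8, in mask
    return np.array([M['m10']/M['m00'],M['m01']/M['m00']]),st[i]
                     ~~~~~~~~^~~~~~~~~
ZeroDivisionError: float division by zero
```

Run:
```python
from h import *
I=cv2.imread("pics/top0.png")[:,:,::-1].copy()
h=cv2.cvtColor(I,cv2.COLOR_RGB2HSV)
for p in((330,255),(172,215)):print(I[p[1],p[0]],h[p[1],p[0]])
m=cv2.inRange(h,(0,200,90),(6,255,255));n,l,st,c=cv2.connectedComponentsWithStats(m);print(n,st[:5])
```

```text
[246  65  61] [  1 192 246]
[ 71 146 251] [108 183 251]
2 [[     0      0    640    480 307199]
 [   326    275      1      1      1]]
```

```bash
sed -i 's/,200,90)/,140,80)/g; s/(105,180,80)/(102,140,80)/' h.py; python3 loc.py
```

```text
red top [329.5 260. ] [315 245  30  31 684] [ 0.5262 -0.1173  0.15  ]
red scene [290.1 213.2] [274 196  33  36 880] [ 0.5251 -0.1185  0.1445]
[ 0.5264 -0.1182  0.146 ]
blue top [171.3 220.1] [155 204  34  33 765] [0.5969 0.1644 0.15  ]
blue scene [442.4 160.7] [427 145  33  33 809] [0.5967 0.1645 0.1445]
[0.5975 0.1648 0.1455]
[ 0.018 -0.018  0.   ]
[array([ 0.719, -0.39 ,  0.06 ]), array([ 0.453, -0.401,  0.06 ])]
```

```bash
python3 -m inch '[[-1,-10,-10.5,0,0,0,0.3],[-1,-20,-21,0,0,0,0.6],[-1,-53.6,-56.3,0,0,0,1.46],[-1,-53.6,-56.3,0,0,0,1.46],[-1,-53.6,-56.3,0,0,0,1.46],[-1,-53.6,-56.3,0,0,0,1.46],[-1,-53.6,-56.3,0,0,0,1.46],[-1,-53.6,-56.3,0,0,0,1.46],[-1,-53.6,-56.3,0,0,0,1.46],[-1,-53.6,-56.3,0,0,0,1.46],[-1,-53.6,-56.3,0,0,0,1.46],[-1,-53.6,-56.3,0,0,0,1.46],[-1,-53.6,-56.3,0,0,0,1.46],[-1,-53.6,-56.3,0,0,0,1.46],[-1,-53.6,-56.3,0,0,0,1.46],[-1,-53.6,-56.3,0,0,0,1.46],[-1,-53.6,-56.3,0,0,0,1.46],[-1,-53.6,-56.3,0,0,0,1.46],[-1,-53.6,-56.3,0,0,0,1.46],[-1,-53.6,-56.3,0,0,0,1.46]]' 30
cat > chk.py <<'E'
from bench import manip
from h import *
s=manip.observe();c=manip.camera("wrist");cv2.imwrite("pics/w1.png",c["img"][:,:,::-1])
R=np.array(s['eef_rot']);T=np.eye(4);T[:3,:3]=R;T[:3,3]=s['ee_pos'];T=T@np.array(c["mount"])
uv,st=mask(c["img"],"red")
p=plane(uv,np.array(c["K"]),T,.155);print(s['ee_pos'],R.round(3).tolist(),np.round(s['q'],2),uv,st,p,'tool cm',100*R.T@(p-s['ee_pos']),T[:3,3])
E
python3 chk.py
```

```text
time: 2.4
ee_pos: [0.5263, -0.1163, 0.2227]
eef_rot: [[0.221, 0.975, 0.0], [0.975, -0.221, 0.0], [0.0, 0.0, -1.0]]
contact_force: [0.3, 0.4, 0.2]
finger_gap: 1.002
finger_force: 0.0
[ 0.52634417 -0.11633076  0.22265553] [[0.221, 0.975, 0.0], [0.975, -0.221, 0.0], [0.0, 0.0, -1.0]] [-0.36  0.01  1.75  0.    1.38 -0.14] [326.12178467 252.55436436] [ 289  212   76   81 4404] [ 0.52805023 -0.11619141  0.155     ] tool cm [0.04989297 0.16305139 6.76556999] [ 0.5427247  -0.0472557   0.38467878]
```

View pics/w1.png

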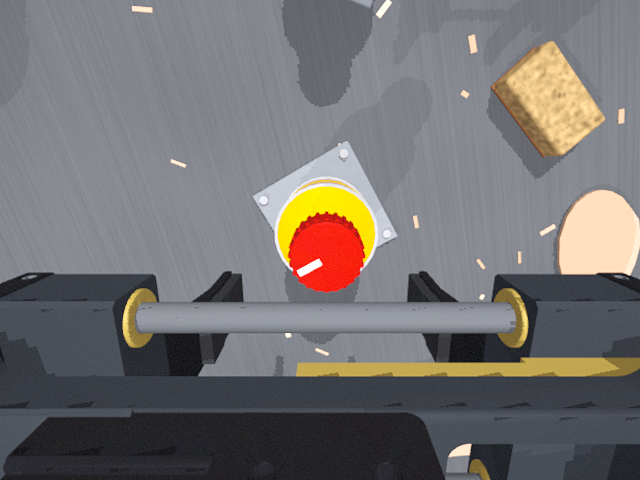

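The wrist view shows the red cap at (326,252), centred between the open fingers to within about 1–2 mm. Next I descend and grip.

```bash
python3 -m inch '[[-1,0,0.1,3,0,0,0],[-1,0,0.1,6,0,0,0],[-1,0,0.1,8,0,0,0],[-1,0,0.1,9,0,0,0],[-1,0,0.1,9.6,0,0,0],[-1,0,0.1,9.6,0,0,0],[1,0,0.1,9.6,0,0,0],[1,0,0.1,9.6,0,0,0],[1,0,0.1,9.6,0,0,0],[1,0,0.1,9.6,0,0,0],[1,0,0.1,9.6,0,0,0],[1,0,0.1,9.6,0,0,0],[1,0,0.1,9.6,0,0,0],[1,0,0.1,9.6,0,0,0]]' 35
```

```text
time: 3.85
ee_pos: [0.5271, -0.1177, 0.1266]
eef_rot: [[0.222, 0.975, -0.001], [0.975, -0.222, 0.0], [-0.0, -0.001, -1.0]]
contact_force: [-5.4, 0.5, 4.8]
finger_gap: 0.6
finger_force: 35.0
```

```bash
python3 -m inch '[[1,0,-0.05,0.3,0,0,0],[1,0,-0.05,0.6,0,0,0],[1,0,-0.05,0.85,0,0,0],[1,0,-0.05,0.85,0,0,0],[1,0,-0.05,0.85,0,0,0]]'
```

```text
time: 4.35
ee_pos: [0.527, -0.1177, 0.119]
eef_rot: [[0.222, 0.975, -0.0], [0.975, -0.222, -0.0], [-0.0, -0.0, -1.0]]
contact_force: [-6.5, 1.6, 10.1]
finger_gap: 0.604
finger_force: 35.0
```

```bash
python3 -m inch '[[1,0,0,0.07,0,0,0],[1,0,0,0.07,0,0,-0.1],[1,0,0,0.07,0,0,-0.2],[1,0,0,0.07,0,0,-0.3],[1,0,0,0.07,0,0,-0.4],[1,0,0,0.07,0,0,-0.5],[1,0,0,0.07,0,0,-0.6],[1,0,0,0.07,0,0,-0.7],[1,0,0,0.07,0,0,-0.8],[1,0,0,0.07,0,0,-0.9],[1,0,0,0.07,0,0,-1.0],[1,0,0,0.07,0,0,-1.08],[1,0,0,0.07,0,0,-1.08],[1,0,0,0.07,0,0,-1.08]]'
python3 - <<'E'
from bench import manip
from h import *
print(manip.observe()['wrist_torque'])
a=manip.camera("wrist")["img"];b=manip.camera("scene")["img"]
b=cv2.resize(b[120:300,200:440],(640,480))
cv2.imwrite("pics/w2.png",cv2.resize(np.hstack([a,b]),(800,300))[:,:,::-1])
E
```

```text
time: 5.75
ee_pos: [0.5268, -0.1178, 0.1184]
eef_rot: [[-0.755, 0.655, -0.001], [0.655, 0.755, -0.0], [0.0, -0.001, -1.0]]
contact_force: [-8.2, 1.3, 10.5]
finger_gap: 0.597
finger_force: 35.0
[0.13363216 1.27536951 0.03121688]
```

View pics/w2.png

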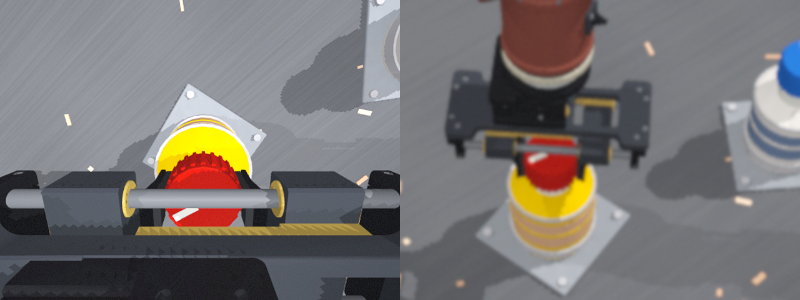

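The white mark kept its angle relative to the fingers, so the cap turned with the gripper. I now release and lift.

```bash
python3 -m inch '[[-1,0,0,0,0,0,0],[-1,0,0,0,0,0,0],[-1,0,0,0,0,0,0],[-1,0,0,0,0,0,0],[-1,0,0,0,0,0,0],[-1,0,0,0,0,0,0],[-1,0,0,-2,0,0,0],[-1,0,0,-5,0,0,0],[-1,0,0,-9,0,0,0],[-1,0,0,-13,0,0,0],[-1,0,0,-15,0,0,0],[-1,0,0,-15,0,0,0],[-1,0,0,-15,0,0,0]]'
python3 - <<'E'
from bench import manip
from h import *
a=manip.camera("wrist")["img"];b=manip.camera("scene")["img"]
b=cv2.resize(b[150:285,220:400],(640,480))
cv2.imwrite("pics/w3.png",cv2.resize(np.hstack([a,b]),(800,300))[:,:,::-1])
E
```

```text
time: 7.15
ee_pos: [0.5271, -0.1177, 0.267]
eef_rot: [[-0.755, 0.655, 0.0], [0.655, 0.755, -0.0], [-0.0, 0.0, -1.0]]
contact_force: [-0.3, 0.1, -0.3]
finger_gap: 0.997
finger_force: 0.0
```

View pics/w3.png

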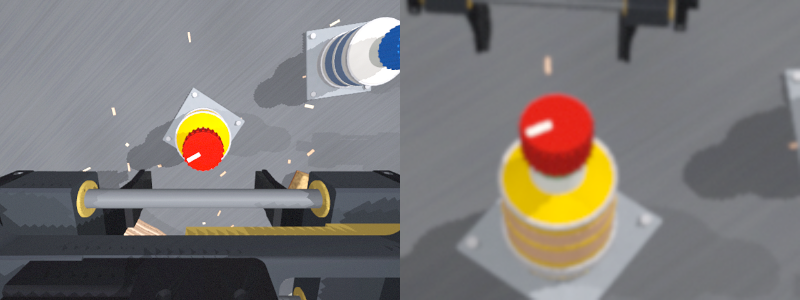

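The gripper is clear of the cap, and the mark has turned, but I see no obvious green ring. I'll measure the cap height and look for green.

Run:
```python
from bench import manip
from h import *
old=cv2.imread("pics/scene0.png"); c=manip.camera("scene"); new=c["img"][:,:,::-1]
K=np.array(c["K"]);T=np.array(c["extrinsics"])
print(mask(old[:,:,::-1].copy(),"red"),mask(c["img"],"red"))
for z in(.1355,.1445,.1545):
    p=np.linalg.inv(T)@np.array([.527,-.1178,z,1]);p=K@p[:3];print(z,p[:2]/p[2])
f=lambda I:cv2.resize(I[180:270,245:345],(400,360),interpolation=cv2.INTER_NEAREST)
cv2.imwrite("pics/cmp.png",np.hstack([f(old),f(new)]))
```

```text
(array([290.09196656, 213.16139586]), array([274, 196,  33,  36, 880], dtype=int32)) (array([290.0101986 , 210.09107175]), array([274, 193,  33,  36, 895], dtype=int32))
0.1355 [291.18310133 216.58576139]
0.1445 [291.09586081 213.68496928]
0.1545 [290.99740266 210.41118544]
```

View pics/cmp.png

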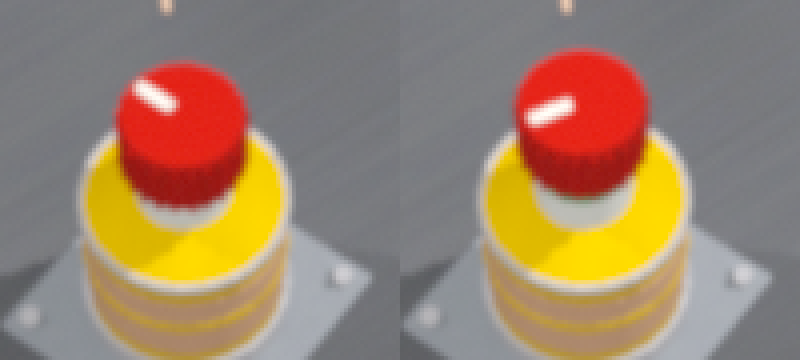

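The cap rose about 3.1 px, which is about 9.4 mm, and the mark has turned about 60° anticlockwise. The steep camera angle probably hides the ring under the cap's edge.

```bash
python3 -c "
from bench import manip
print(manip.job_done())"
```

```text
the job is handed in; nothing more can be done
None
```

The red cap was turned about 60° anticlockwise and released; it measured about 9.4 mm above its shut height, I didn't see the green ring in the steep camera views, the gripper stayed well clear of the blue cap and soles, and the job is handed in (no verdict was returned).

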